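# Strip a gear shaft down for inspection

## Task

The upright gear shaft has to be stripped down for inspection. Turn the small-parts carousel by its knob until the empty compartment stands at the opening of the clear cover, and put the locking collar from the top of the shaft into that compartment, leaving it at the opening. Lift the pinion, the ball bearing and the large gear off the shaft and seat each of them fully down on the post that fits its bore: the pinion on the thin post, the bearing on the middle one, the large gear on the thick one.

Things in the scene. Friction and masses are not known exactly. Their poses are not given: they have to be found in the camera images.
- collar: Plain steel locking ring, 26 mm outside, 12 mm bore, 11 mm high; origin at its underside's centre, z along the bore. Topmost on the upright stepped steel shaft, lying on the pinion, underside 63 mm above the bench; the shaft tip ends 4.5 mm above its top. The shaft's holder is a fixed dark round stand (foot 72 mm, 8 mm high). All parts on the shaft have 1.5 mm play all round and lift straight up.
- pinion: Small dark steel gear with 16 teeth, 36 mm outside, 12 mm bore, 14 mm high; origin at its underside's centre, z along the bore. Second from the top on the shaft, underside 49 mm above the bench; the shaft is 9 mm thick from here up.
- bearing: Ball bearing, bright steel rings with a black seal between, 46 mm outside, 20 mm bore, 12 mm high; origin at its underside's centre, z along the bore. Third from the top on the shaft, underside 36.5 mm above the bench; the shaft is 17 mm thick within it.
- large_gear: Large dark steel gear with 30 teeth, 64 mm outside, 30 mm bore, 12 mm high; origin at its underside's centre, z along the bore. Lowest on the shaft, underside 24 mm above the bench on the holder's 48 mm wide seat; the shaft is 27 mm thick within it and its tip is 78.5 mm above the bench.
- thick_post: Fixed grey stand with a steel post 27 mm thick, the thickest of three. Foot 72 mm across, 8 mm high; on it a round seat 52 mm across, its flat top 24 mm above the bench; the post rises 24 mm above the seat and has a domed end. Origin on the post's axis at bench height, z up; yaw means nothing. For the large gear (bore 30 mm), whose underside shall rest on the seat.
- middle_post: Fixed grey stand with a steel post 17 mm thick, the middle one of three. Foot 58 mm across, 8 mm high; on it a round seat 38 mm across, its flat top 24 mm above the bench; the post rises 24 mm above the seat and has a domed end. Origin on the post's axis at bench height, z up; yaw means nothing. For the ball bearing (bore 20 mm), whose underside shall rest on the seat.
- thin_post: Fixed grey stand with a steel post 9 mm thick, the thinnest of three. Foot 46 mm across, 8 mm high; on it a round seat 26 mm across, its flat top 24 mm above the bench; the post rises 24 mm above the seat and has a domed end. Origin on the post's axis at bench height, z up; yaw means nothing. For the pinion (bore 12 mm), whose underside shall rest on the seat.
- carousel_stand: Fixed black round foot (196 mm across) and clear dust cover of the parts carousel; origin on the carousel's axis at bench height, z up. The cover's top is 40 mm above the bench (edge lips 42 mm). It leaves one opening, 104 degrees wide, centred on this body's -x direction, to reach down into the compartment there. Bins hang 0.43 m above the bench behind the carousel (x over 0.6 m): keep the arm clear.
- carousel (a joint): Angle (rad) of the round tray in the carousel; 0: empty compartment centred on the opening; grows anticlockwise from above; -0.6 to 3.2, starts at 1.5 to 2.5. Stiff (0.05 N m), stays as left. Knob on the axis above the cover: black bar 44 x 12 mm, 45 to 70 mm above the bench, turning with the tray; at 0 it lies along the stand's x axis, its white-marked end towards the empty compartment.
- empty_bin (a point): Point on the floor of the empty compartment, 12 mm above the bench, 54 mm from the axis, mid-compartment; turns with the tray. The grey tray has four equal quarter compartments, rim 85 mm from the axis inside, walls up to 34 mm above the bench; the three others hold nuts, screws and washers. The collar goes here.

How it is judged:
By the outcome, as a careful person would: the job done as asked, in the order asked, and still so for the second after the job is handed in, with the robot touching nothing.
It also fails if it takes over 109 s, if anything falls off the work surface, if the arm or the gripper's body presses on something with over 40 N, if the wrist force passes 120 N, or if a joint passes its speed limit or range.

## Robot

A 6-joint arm with a two-finger parallel gripper is mounted at the origin on a cart in front of the work surface, level with it; the furniture and walls round the work are solid. World frame = base frame: x ahead of the robot, y to its left, z up, the work surface at z = 0. Lengths are in m, angles in rad, forces in N, time in s.
With the tool pointing down it reaches from about 0.35 to 0.975 m from the base axis. Payload 4.9 kg.
Tool frame: the origin (TCP) lies where the fingers leave the gripper's body, on its centre line; the fingertips stand 73 mm ahead of it and the grasp point (between the pads) lies 54 mm ahead of it; z points along the fingers, y is the direction in which the jaws open and shut (so a half turn about z gives the same grasp; the last joint's range is limited). The gripper opens to 85 mm and grips with 20 to 120 N. Pads are 22 mm wide; open, the fingers measure 114 mm over their backs; the gripper's body (76 mm by 85 mm) begins 54 mm behind the grasp point. The pads swing forward as they close: fully open they stand 13 mm farther back than shut.
Start: joints at [-1.232, 0.053, 1.613, -0, 1.476, -0.119], TCP at [0.276, -0.561, 0.304] pointing down, gripper open.
Joint ranges: [-3.01, 3.01], [-1.01, 2.22], [0.06, 2.58], [-1.02, 4.17], [0.09, 2.62], [-3.14, 3.14]. Speed limits (rad/s): [2.57, 2.57, 3.14, 3.14, 3.14, 3.14].

## Interface

Orientations are given as a rotation vector (axis times angle).
In Python, from station import monitor, vision, workorder gives the robot as it stands.
- The arm moves only by the tool arm_command, never from a script. Its argument "rows" is text: rows parted by semicolons, each of 6 numbers parted by spaces: the shift along the world's x, y, z in mm, then the turn, a rotation vector about the world's x, y, z in degrees. In form: tx ty tz wx wy wz; .... A call has 1 to 12 rows; each row is the pose to reach, as a shift and turn from the pose measured when the call began; what a row does not reach only later rows make up. A row lasts 1/8 s, in which the tool goes at most 62.5 mm and 10.7 degrees, less where a joint would pass 70% of its speed; a pose out of reach is approached as far as the arm can. A call with a gripper value outside its range is refused whole. "jaw" is the opening, from 0 (shut) to 1 (fully open), set as the call begins (left out, the last holds). The fingers move at their own pace and stop on an object; "squeeze" is the grip in N (left out, the last holds). Time passes only in rows, so rows that repeat a pose let the fingers close. It gives the time, the measured TCP pose, the force and the opening at its end, in the units of the state.
- monitor.get_obs(): the state, without advancing time (a new reading comes with each control period).
- vision.get_image(name): name is "scene" or "top"; returns a dict with "frame" (480x640x3 uint8, red, green, blue), "vfov" (degrees; the focal length in pixels is half the picture's height over the tangent of half this angle, whatever the lens; pixels are square), "cx", "cy" (the principal point, pixels), "distortion" ([k1, k2, p1, p2, k3] as OpenCV has them; the pictures are not rectified), "R" (3x3) and "t" (3): a world point X has camera coordinates R X + t. Camera axes: x right, y down, z forward; pixel columns grow to the right and rows downward; lengths in m; the calibration is good to about 2 mm. A picture is of the moment at which its call begins. There is no depth.
- workorder.finish_job(): hands the job in, once; it reports no verdict.
The state is a dict: "t": time; "q": joint angles; "dq": joint speeds; "effort": joint torques, N m; "tool_pos": TCP position; "tool_rot": TCP orientation; "contact_force": force on the tool from outside, world axes, zero at the start; "wrist_torque": the same for the moment, N m; "opening": finger opening in m.
Only numpy, scipy, OpenCV 4.12 (cv2) and the standard library are available. Lean on these libraries where they do the work, as an engineer would, in place of code of your own. Each camera call takes 0.05 s, during which the arm holds its last target. There are 200 camera calls.

## Working session

There is one attempt and no reset: what is moved stays moved. The work goes in short steps, Python scripts to look and compute and a tool call to move; the robot and the scene stay as the last step left them, time stands still between calls to the robot, and variables do not carry over. Pictures are saved under pics/ and viewed, about 12 in all and at most 16, crops included, and the job is handed in when it is done.

Besides the shell and the picture viewer there is one more tool, called after "Call:" in YAML: its name, and indented under it one key for each argument. arm_command: Moves the arm, as the interface text tells. Its arguments: {"type":"object","properties":{"rows":{"type":"string"},"jaw":{"type":"number"},"squeeze":{"type":"number"}},"required":["rows"]}

```bash
mkdir -p pics; ls; cat > h.py <<'E'
import numpy as np, cv2, json
from station import monitor, vision, workorder
def snap(name,fn=None):
    d=vision.get_image(name); 
    if fn: cv2.imwrite('pics/'+fn,d['frame'][:,:,::-1])
    return d
def K(d):
    f=d['frame'].shape[0]/2/np.tan(np.radians(d['vfov'])/2)
    return np.array([[f,0,d['cx']],[0,f,d['cy']],[0,0,1.]])
def ray(d,uv):
    p=cv2.undistortPoints(np.array(uv,float).reshape(-1,1,2),K(d),np.array(d['distortion'],float)).reshape(-1,2)
    R=np.array(d['R']);t=np.array(d['t'])
    return -R.T@t,(np.c_[p,np.ones(len(p))]@R)
def onplane(d,uv,z):
    c,r=ray(d,uv); return c+r*((z-c[2])/r[:,2])[:,None]
def proj(d,X):
    R=np.array(d['R'],float);t=np.array(d['t'],float)
    return cv2.projectPoints(np.array(X,float).reshape(-1,1,3),cv2.Rodrigues(R)[0],t,K(d),np.array(d['distortion'],float))[0].reshape(-1,2)
def st():
    o=monitor.get_obs()
    print({k:np.round(o[k],4).tolist() for k in ('t','q','tool_pos','tool_rot','contact_force','opening')})
E
python3 - <<'E'
from h import *
st()
for n in ('scene','top'):
    d=snap(n,n+'0.png'); print(n,d['vfov'],d['cx'],d['cy'],d['distortion'],np.round(d['R'],3).tolist(),np.round(d['t'],3), 'C',-np.array(d['R']).T@np.array(d['t']))
E
```

```text
pics
{'t': 0.0, 'q': [-1.232, 0.0534, 1.6143, -0.0, 1.476, -0.119], 'tool_pos': [0.2761, -0.5602, 0.3027], 'tool_rot': [-3.0576, -0.7124, 0.0004], 'contact_force': [-0.4096, 1.3068, -1.078], 'opening': 0.0851}
scene 43.265712005478775 318.61948977534814 237.8378026777041 [-0.08715592  0.          0.          0.          0.        ] [[0.694, -0.72, -0.022], [-0.315, -0.275, -0.908], [0.648, 0.638, -0.417]] [-0.433  0.191  0.734] C [-0.11411445 -0.7270213   0.47044603]
top 52.43275682137276 314.6316298310802 239.29163939971158 [-0.12449137  0.          0.          0.          0.        ] [[0.021, -1.0, 0.002], [-0.986, -0.021, -0.168], [0.168, 0.001, -0.986]] [-0.111  0.511  0.844] C [ 0.3635938  -0.10075633  0.91789102]
```

View pics/scene0.png

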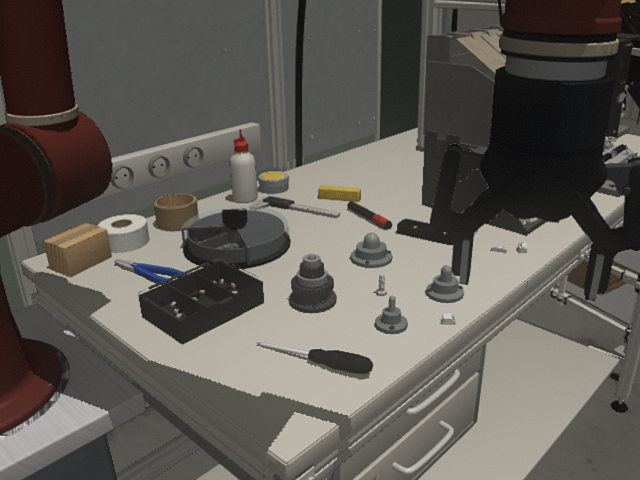

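View pics/top0.png

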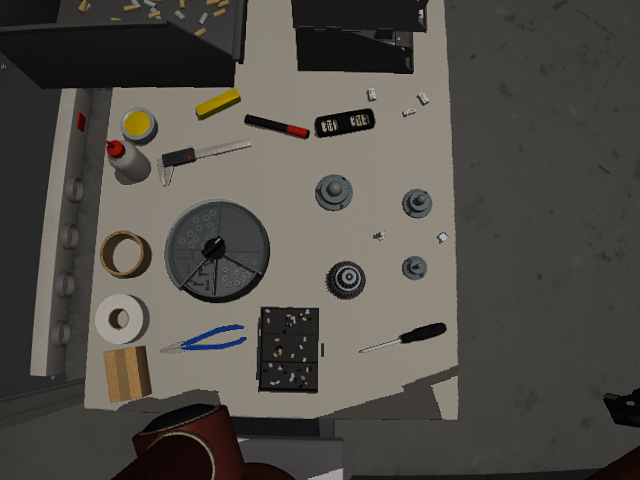

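The top view shows the shaft at about (346,280), the thick post at (334,192), middle at (417,203), thin at (415,268) and the carousel at (217,250). I'll enlarge these for detail.

```bash
python3 - <<'E'
import cv2,numpy as np
t=cv2.imread('pics/top0.png'); 
g=lambda im:np.clip(255*(im/255.)**.6,0,255).astype(np.uint8)
a=cv2.resize(g(t[190:310,155:280]),None,fx=4.6,fy=4.6,interpolation=cv2.INTER_CUBIC)
cv2.imwrite('pics/c1.png',a)
b=cv2.resize(g(t[165:305,300:440]),None,fx=4,fy=4,interpolation=cv2.INTER_CUBIC); cv2.imwrite('pics/c2.png',b)
E
```

```text
(no output)
```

View pics/c1.png

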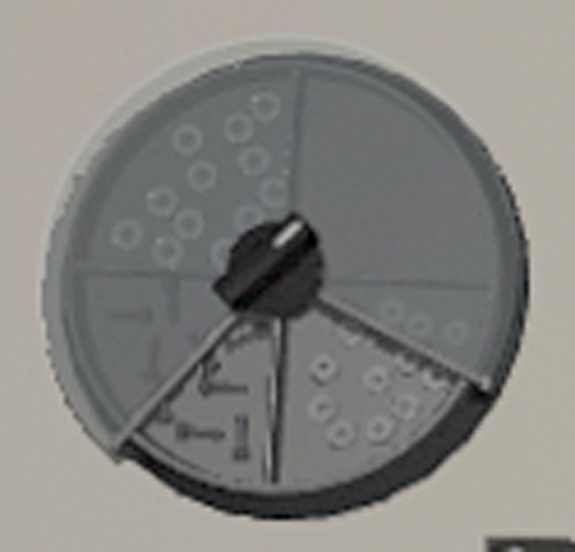

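View pics/c2.png

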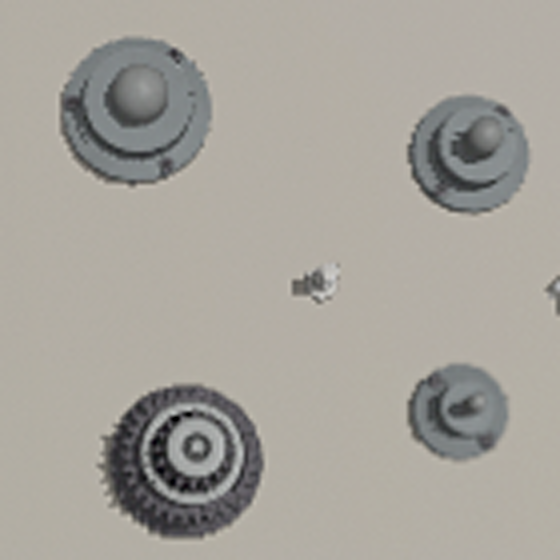

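```bash
cat > m.py <<'E'
from h import *
def circ(P):
    A=np.c_[2*P,np.ones(len(P))]; 
    for _ in range(5):
        s=np.linalg.lstsq(A,(P**2).sum(1),rcond=None)[0]; r=np.sqrt(s[2]+s[0]**2+s[1]**2)
        e=np.abs(np.hypot(*(P-s[:2]).T)-r); k=e<max(.0012,1.5*np.median(e)); P=P[k];A=A[k]
    return s[:2],r,len(P),e.std()
def blob(d,c,n=55,th=None):
    im=d['frame'].astype(int); x,y=c; 
    sub=im[y-n:y+n,x-n:x+n]; bg=np.median(sub.reshape(-1,3)[sub.sum(2).ravel()>330],axis=0)
    m=(np.abs((sub-bg)).max(2)>25).astype(np.uint8)
    m=cv2.morphologyEx(m,cv2.MORPH_OPEN,np.ones((3,3)))
    cs,_=cv2.findContours(m,cv2.RETR_EXTERNAL,cv2.CHAIN_APPROX_NONE)
    b=[k for k in cs if cv2.pointPolygonTest(k,(n,n),False)>=0] or [max(cs,key=cv2.contourArea)]
    return b[0].reshape(-1,2)+[x-n,y-n], bg
E
python3 - <<'E'
from m import *
d=snap('top'); s=snap('scene')
for nm,c,n in (('thick',(334,192),30),('mid',(417,203),28),('thin',(415,268),22),('shaft',(346,281),28),('car',(217,250),62)):
    p,bg=blob(d,c,n)
    for z in (.004,): print(nm,bg,len(p),[np.round(v,4) for v in circ(onplane(d,p,z)[:,:2])])
for nm,c,n in (('thick',(371,255),30),('mid',(445,288),27),('thin',(391,320),24)):
    p,bg=blob(s,c,n); p=p[p[:,1]>c[1]]
    print('s',nm,bg,len(p),[np.round(v,4) for v in circ(onplane(s,p,0.0)[:,:2])])
a=cv2.imread('pics/scene0.png')
b=np.hstack([cv2.resize(a[y:y+90,x:x+w],None,fx=4,fy=4,interpolation=cv2.INTER_CUBIC) for x,y,w in ((285,230,60),(350,230,60),(370,255,60))]); cv2.imwrite('pics/c3.png',np.clip(255*(b/255.)**.6,0,255))
E
```

```text
thick [142. 135. 123.] 106 [array([ 0.6128, -0.1343]), np.float64(0.0362), np.int64(90), np.float64(0.0003)]
mid [143. 137. 125.] 84 [array([ 0.5947, -0.2964]), np.float64(0.0288), np.int64(80), np.float64(0.0003)]
thin [143. 137. 124.] 69 [array([ 0.4691, -0.2893]), np.float64(0.0229), np.int64(60), np.float64(0.0003)]
shaft [142. 136. 124.] 114 [array([ 0.4431, -0.1594]), np.float64(0.0363), np.int64(97), np.float64(0.0003)]
car [139. 133. 121.] 296 [array([0.4918, 0.086 ]), np.float64(0.0999), np.int64(147), np.float64(0.0003)]
s thick [181. 176. 163.] 51 [array([ 0.6167, -0.1332]), np.float64(0.0364), np.int64(45), np.float64(0.0003)]
s mid [185. 180. 167.] 52 [array([ 0.5979, -0.2954]), np.float64(0.0294), np.int64(47), np.float64(0.0003)]
s thin [187. 181. 168.] 47 [array([ 0.4716, -0.2893]), np.float64(0.0234), np.int64(43), np.float64(0.0003)][ WARN:0@5.593] global loadsave.cpp:1063 imwrite_ Unsupported depth image for selected encoder is fallbacked to CV_8U.
```

View pics/c3.png

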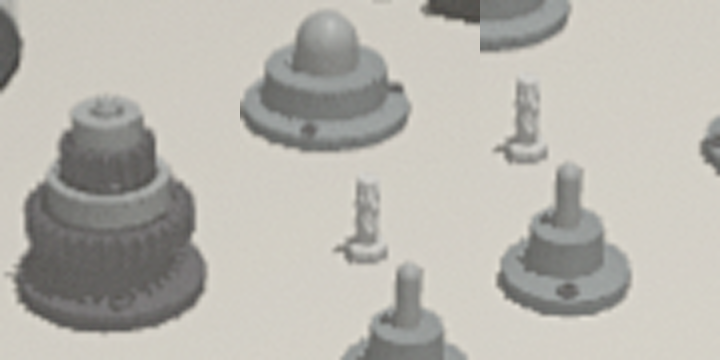

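```bash
python3 - <<'E'
from m import *
from scipy.optimize import least_squares
d=snap('top'); s=snap('scene')
# carousel
C=np.array([.4918,.086])
A=lambda p:np.degrees(np.arctan2(p[1],p[0]))
tr=lambda x,y:(155+x/4.6,190+y/4.6)
for nm,p,z in (('lipL',(120,450),.042),('lipR',(485,385),.042),('lipLi',(240,318),.042),('lipRi',(318,297),.042),('mark',(290,232),.07),('barend1',(306,226),.07),('barend2',(228,292),.07),('wTop',(295,70),.034),('wR',(490,287),.034),('wB',(272,480),.034),('wL',(80,272),.034)):
    P=onplane(d,[tr(*p)],z)[0,:2]; print(nm,P.round(4),'ang',A(P-C).round(1),'r',np.hypot(*(P-C)).round(4))
# shaft rings: bright blobs in top
g=d['frame'][255:305,320:372].mean(2)
im=d['frame'].astype(int)
print(proj(d,[[.4431,-.1594,.0785],[.4431,-.1594,.0485]]))
# scene posts with fixed radius
for nm,c,n,R in (('thick',(371,255),30,.036),('mid',(445,288),27,.029),('thin',(391,320),24,.023),('shaft',(313,292),30,.036)):
    p,bg=blob(s,c,n); q=p[p[:,1]>c[1]+ (8 if nm=='shaft' else 0)]; q=q+[0,.5]; P=onplane(s,q,0)[:,:2]
    r=least_squares(lambda v:np.hypot(P[:,0]-v[0],P[:,1]-v[1])-R,P.mean(0)+[0.01,.01],loss='soft_l1',f_scale=.0007)
    print(nm,r.x.round(4),np.abs(r.fun).mean().round(5))
    # tip of dome: topmost pixel cluster
    t=p[p[:,1]<=p[:,1].min()+1]; print('  tip',t.mean(0),p[:,1].min())
E
```

```text
lipL [0.4188 0.1401] ang 143.5 r 0.0909
lipR [ 0.448  -0.0033] ang -116.1 r 0.0995
lipLi [0.4722 0.095 ] ang 155.2 r 0.0216
lipRi [0.4813 0.0643] ang -115.8 r 0.0241
mark [0.5026 0.0712] ang -54.0 r 0.0183
barend1 [0.505  0.0651] ang -57.6 r 0.0247
barend2 [0.4787 0.094 ] ang 148.5 r 0.0154
wTop [0.5753 0.0802] ang -4.0 r 0.0837
wR [ 0.4879 -0.003 ] ang -92.5 r 0.089
wB [0.4091 0.0806] ang -176.3 r 0.0829
wL [0.4903 0.1632] ang 91.1 r 0.0772
[[348.33046759 276.33465182]
 [347.14342838 277.89599638]]
thick [ 0.615  -0.1346] 0.00064
  tip [370.90909091 233.63636364] 233
mid [ 0.5964 -0.2965] 0.00064
  tip [461.5        261.09090909] 261
thin [ 0.4704 -0.2901] 0.00065
  tip [392.         296.42857143] 296
shaft [ 0.4454 -0.1595] 0.0006
  tip [311.5        262.08333333] 262
```

Call:
arm_command:
  rows: "216 640 -50 0 0 108; 216 640 -50 0 0 108; 216 640 -50 0 0 108; 216 640 -50 0 0 108; 216 640 -50 0 0 108; 216 640 -50 0 0 108; 216 640 -50 0 0 108; 216 640 -90 0 0 108; 216 640 -90 0 0 108; 216 640 -90 0 0 108; 216 640 -90 0 0 108; 216 640 -90 0 0 108"
  jaw: 0.5
  squeeze: 30

```text
t: 1.8
tool_pos: [0.4918, 0.0826, 0.212]
tool_rot: [-1.212, -2.895, 0.002]
contact_force: [-0.5, 0.2, -1.1]
opening: 0.0425
```

Call:
arm_command:
  rows: "0 -2 -60 0 0 0; 0 -2 -90 0 0 0; 0 -2 -90 0 0 0; 0 -2 -90 0 0 0"

```text
t: 2.3
tool_pos: [0.4926, 0.08, 0.1236]
tool_rot: [-1.214, -2.896, 0.001]
contact_force: [0.3, 0.9, -0.2]
opening: 0.0428
```

Call:
arm_command:
  rows: "0 0 0 0 0 0; 0 0 0 0 0 0; 0 0 0 0 0 0; 0 0 0 0 0 0; 0 0 0 0 0 0; 0 0 0 0 0 0"
  jaw: 0
  squeeze: 40

```text
t: 3.05
tool_pos: [0.4945, 0.0804, 0.1258]
tool_rot: [1.214, 2.894, 0.003]
contact_force: [3.1, 3.5, 3.7]
opening: 0.0108
```

Call:
arm_command:
  rows: "0 0 0 0 0 -10; 0 0 0 0 0 -20; 0 0 0 0 0 -30; 0 0 0 0 0 -40; 0 0 0 0 0 -50; 0 0 0 0 0 -60; 0 0 0 0 0 -70; 0 0 0 0 0 -80; 0 0 0 0 0 -90; 0 0 0 0 0 -100; 0 0 0 0 0 -110; 0 0 0 0 0 -120"

```text
t: 4.55
tool_pos: [0.491, 0.0819, 0.1258]
tool_rot: [-3.116, -0.388, 0.021]
contact_force: [-16.2, 7.6, 14.6]
opening: 0.0108
```

Call:
arm_command:
  rows: "0 0 0 0 0 -2; 0 0 0 0 0 -2"

```text
t: 4.8
tool_pos: [0.4908, 0.082, 0.1258]
tool_rot: [-3.122, -0.334, 0.021]
contact_force: [0.6, 1.0, 0.2]
opening: 0.0113
```

```bash
python3 - <<'E'
from h import *
st()
E
```

```text
{'t': 4.8, 'q': [0.0157, -0.0621, 2.0429, 0.0006, 1.1741, 1.3729], 'tool_pos': [0.4908, 0.082, 0.1258], 'tool_rot': [-3.1219, -0.3342, 0.0207], 'contact_force': [0.6141, 0.9927, 0.2063], 'opening': 0.0113}
```

Call:
arm_command:
  rows: "0 0 0 0 0 0; 0 0 0 0 0 0; 0 0 60 0 -0.7 0; 0 0 80 0 -0.7 0; -46 -242 80 0 -0.7 0; -46 -242 80 0 -0.7 0; -46 -242 80 0 -0.7 0; -46 -242 80 0 -0.7 0; -46 -242 80 0 -0.7 0; -46 -242 80 0 -0.7 0; -46 -242 80 0 -0.7 0"
  jaw: 0.6

```text
t: 6.18
tool_pos: [0.4449, -0.1588, 0.2056]
tool_rot: [-3.123, -0.337, 0.002]
contact_force: [-0.1, -0.3, -0.3]
opening: 0.0511
```

```bash
python3 - <<'E'
from h import *
st()
g=lambda im:np.clip(255*(im/255.)**.6,0,255).astype(np.uint8)
d=snap('top','top1.png'); s=snap('scene','scene1.png')
a=cv2.imread('pics/top1.png')[190:310,155:280]; b=cv2.imread('pics/scene1.png')[170:330,240:400]
cv2.imwrite('pics/c4.png',np.hstack([cv2.resize(g(a),(400,384),interpolation=2),cv2.resize(g(b),(384,384),interpolation=2)]))
np.savez('top1',**{k:np.array(v) for k,v in d.items()})
E
```

```text
{'t': 6.175, 'q': [-0.5005, -0.2418, 2.0553, -0.0001, 1.3298, 0.855], 'tool_pos': [0.4449, -0.1588, 0.2056], 'tool_rot': [-3.1225, -0.3374, 0.0022], 'contact_force': [-0.117, -0.3217, -0.2769], 'opening': 0.0511}
```

View pics/c4.png

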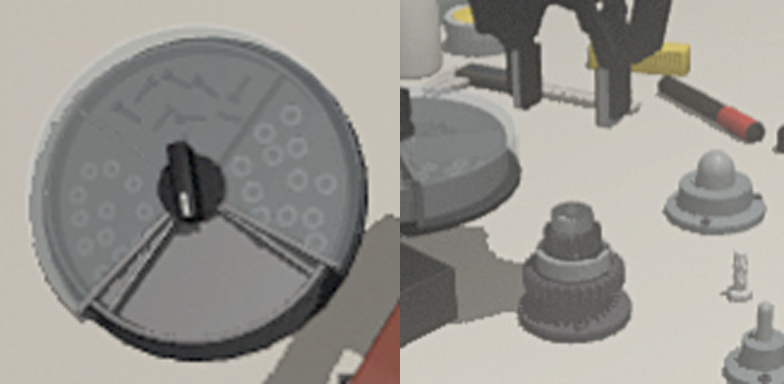

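```bash
python3 - <<'E'
from h import *
d=snap('top'); s=snap('scene')
C=np.array([.4908,.081]); tr=lambda x,y:(155+x/3.2,190+y/3.2)
for nm,p,z in (('lipL',(90,308),.042),('wL',(122,312),.034),('wR',(318,280),.034),('lipR',(335,265),.042),('bar1',(178,142),.07),('bar2',(190,225),.07),('mark',(185,205),.07)):
    P=onplane(d,[tr(*p)],z)[0,:2]; v=P-C; print(nm,P.round(4),np.degrees(np.arctan2(v[1],v[0])).round(1)%360)
T=np.array([.4449,-.1588,.2056]); psi=np.radians(-77.7); y=np.array([np.cos(psi),np.sin(psi),0]); x=np.array([-y[1],y[0],0])
for sg in (1,-1):
    X=[T+sg*y*.0255+x*w+[0,0,-.0687] for w in (-.011,0,.011)]
    uv=proj(s,X); print(uv.round(1).tolist(), (400+(uv-[240,170])*2.4).round().tolist())
b=s['frame'][185:235,270:350,::-1]; cv2.imwrite('pics/c5.png',cv2.resize(np.clip(255*(b/255.)**.6,0,255).astype(np.uint8),None,fx=8,fy=8,interpolation=cv2.INTER_CUBIC))
E
```

```text
lipL [0.4217 0.1365] 141.2
wL [0.4205 0.12  ] 151.0
wR [0.4415 0.0083] 235.9
lipR [ 0.4495 -0.0019] 243.5
bar1 [0.5132 0.0851] 10.4
bar2 [0.467  0.0759] 192.2
mark [0.478  0.0792] 187.9
[[320.4, 223.4], [324.5, 220.7], [328.5, 218.1]] [[593.0, 528.0], [603.0, 522.0], [612.0, 515.0]]
[[290.1, 216.7], [294.3, 214.1], [298.5, 211.6]] [[520.0, 512.0], [530.0, 506.0], [540.0, 500.0]]
```

View pics/c5.png

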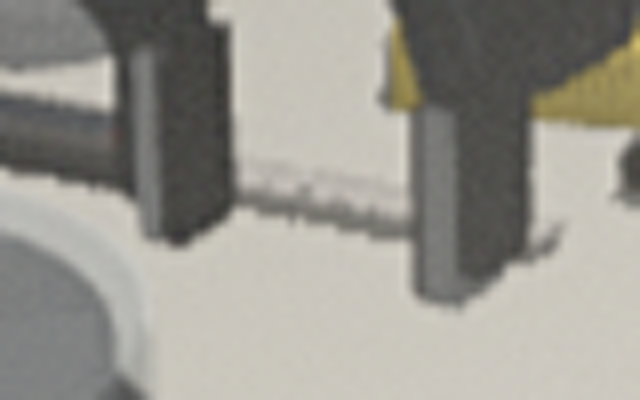

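The empty compartment is at the opening: walls at 151° and 236°, lips at 141° and 243.5°. I'll grip the exposed shaft tip in two jaw directions to get an exact fix in the robot frame.

Call:
arm_command:
  rows: "-1 0 -40 0 0 0; -1 0 -57 0 0 0; -1 0 -57 0 0 0; -1 0 -57 0 0 0"
  jaw: 0.3

```text
t: 6.88
tool_pos: [0.4445, -0.1591, 0.1496]
tool_rot: [-3.123, -0.338, 0.001]
contact_force: [0.2, -0.7, 0.7]
opening: 0.0256
```

Call:
arm_command:
  rows: "0 0 0 0 0 0; 0 0 0 0 0 0; 0 0 0 0 0 0; 0 0 0 0 0 0"
  jaw: 0
  squeeze: 20

```text
t: 7.38
tool_pos: [0.4451, -0.1595, 0.1506]
tool_rot: [3.122, 0.337, 0.002]
contact_force: [0.6, -0.7, 5.3]
opening: 0.0002
```

Call:
arm_command:
  rows: "0 0 0 0 0 0; 0 0 0 0 0 0"

```text
t: 7.62
tool_pos: [0.4451, -0.1595, 0.1507]
tool_rot: [3.122, 0.337, 0.002]
contact_force: [-1.2, 0.2, 3.9]
opening: -0.0006
```

Call:
arm_command:
  rows: "0 0 0 0 0 0; 0 0 0 0 0 0; 0 0 -3 0 0 0; 0 0 -3 0 0 0"
  jaw: 0.3

```text
t: 8.12
tool_pos: [0.4447, -0.1593, 0.147]
tool_rot: [3.123, 0.338, 0.0]
contact_force: [0.4, -0.3, -0.1]
opening: 0.0257
```

Call:
arm_command:
  rows: "0 0 0 0 0 0; 0 0 0 0 0 0; 0 0 0 0 0 0; 0 0 0 0 0 0"
  jaw: 0

```text
t: 8.62
tool_pos: [0.4448, -0.1597, 0.147]
tool_rot: [3.122, 0.337, 0.001]
contact_force: [1.4, -4.1, -2.5]
opening: 0.0052
```

Call:
arm_command:
  rows: "0 0 0 0 0 0; 0 0 0 0 0 0"

```text
t: 8.88
tool_pos: [0.4448, -0.1598, 0.147]
tool_rot: [3.122, 0.337, 0.001]
contact_force: [0.5, -3.3, -2.9]
opening: 0.0057
```

Call:
arm_command:
  rows: "0 0 0 0 0 0; 0 0 5 0 0 0; 0 -1 15 0 0 90; 0 -1 15 0 0 90; 0 -1 15 0 0 90; 0 -1 15 0 0 90; 0 -1 15 0 0 90; 0 -1 15 0 0 90; 0 -1 15 0 0 90; 0 -1 15 0 0 90; 0 -1 10 0 0 90; 0 -1 0 0 0 90"
  jaw: 0.3

```text
t: 10.38
tool_pos: [0.4452, -0.1607, 0.1475]
tool_rot: [1.97, 2.445, 0.003]
contact_force: [0.4, 0.6, -0.2]
opening: 0.0252
```

Call:
arm_command:
  rows: "0 0 0 0 0 0; 0 0 0 0 0 0; 0 0 0 0 0 0; 0 0 0 0 0 0"
  jaw: 0

```text
t: 10.88
tool_pos: [0.4438, -0.1608, 0.147]
tool_rot: [-1.97, -2.444, 0.002]
contact_force: [-5.7, -2.3, 3.0]
opening: 0.0056
```

Call:
arm_command:
  rows: "0 0 0 0 0 0; 0 0 0 0 0 0"

```text
t: 11.12
tool_pos: [0.4437, -0.1608, 0.147]
tool_rot: [-1.971, -2.444, 0.002]
contact_force: [-2.0, -0.8, 0.2]
opening: 0.0052
```

Call:
arm_command:
  rows: "0 0 0 0 0 0; 0 0 10 0 0 0; 0 1 18 0 0 -90; 0 1 18 0 0 -90; 0 1 18 0 0 -90; 0 1 18 0 0 -90; 0 1 18 0 0 -90; 0 1 18 0 0 -90; 0 1 18 0 0 -90; 0 1 18 0 0 -90; 0 1 18 0 0 -90; 0 1 5 0 0 -90"
  jaw: 0.55

```text
t: 12.62
tool_pos: [0.4448, -0.1603, 0.1534]
tool_rot: [-3.123, -0.336, -0.006]
contact_force: [0.1, -0.5, 0.2]
opening: 0.0467
```

Call:
arm_command:
  rows: "0 0 -10 0 0 0; 0 0 -16 0 0 0; 0 0 -16 0 0 0; 0 0 -16 0 0 0"

```text
t: 13.12
tool_pos: [0.4449, -0.1604, 0.1375]
tool_rot: [-3.123, -0.336, -0.007]
contact_force: [0.4, 0.8, 0.6]
opening: 0.0469
```

Call:
arm_command:
  rows: "0 0 0 0 0 0; 0 0 0 0 0 0; 0 0 0 0 0 0; 0 0 0 0 0 0; 0 0 0 0 0 0"
  jaw: 0.1
  squeeze: 40

```text
t: 13.75
tool_pos: [0.4452, -0.1605, 0.138]
tool_rot: [3.123, 0.336, 0.008]
contact_force: [-0.6, -0.3, 4.9]
opening: 0.0231
```

Call:
arm_command:
  rows: "0 0 10 0 0 0; 0 0 25 0 0 0; 0 0 60 0 0 0; 0 0 60 0 0 0"

```text
t: 14.25
tool_pos: [0.4469, -0.1615, 0.2021]
tool_rot: [3.119, 0.336, 0.017]
contact_force: [0.3, 0.5, 0.1]
opening: 0.0229
```

```bash
python3 - <<'E'
from h import *
st()
s=snap('scene')
b=s['frame'][185:305,260:360,::-1]; cv2.imwrite('pics/c6.png',cv2.resize(np.clip(255*(b/255.)**.6,0,255).astype(np.uint8),None,fx=4,fy=4,interpolation=cv2.INTER_CUBIC))
E
```

```text
{'t': 14.25, 'q': [-0.5047, -0.2378, 2.0582, 0.0027, 1.3097, 0.8508], 'tool_pos': [0.4469, -0.1615, 0.2021], 'tool_rot': [3.119, 0.336, 0.017], 'contact_force': [0.2579, 0.532, 0.1022], 'opening': 0.0229}
```

View pics/c6.png

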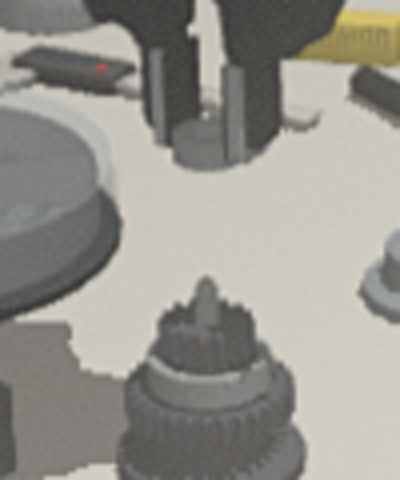

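Call:
arm_command:
  rows: "-8 231 0 0 0.6 0; -8 231 0 0 0.6 0; -8 231 0 0 0.6 0; -8 231 0 0 0.6 0; -8 231 0 0 0.6 0; -8 231 -30 0 0.6 0; -8 231 -70 0 0.6 0; -8 231 -90 0 0.6 0; -8 231 -90 0 0.6 0"

```text
t: 15.42
tool_pos: [0.4361, 0.069, 0.1075]
tool_rot: [3.123, 0.334, -0.013]
contact_force: [0.6, 0.5, -0.4]
opening: 0.0229
```

Call:
arm_command:
  rows: "0 0 -10 0 0 0; 0 0 -20 0 0 0; 0 0 -20 0 0 0; 0 0 -20 0 0 0"

```text
t: 15.92
tool_pos: [0.4362, 0.069, 0.0876]
tool_rot: [3.123, 0.334, -0.013]
contact_force: [0.3, -0.4, -0.2]
opening: 0.0228
```

Call:
arm_command:
  rows: "0 0 -2 0 0 0; 0 0 -2 0 0 0"

```text
t: 16.18
tool_pos: [0.4364, 0.069, 0.087]
tool_rot: [3.122, 0.335, -0.015]
contact_force: [-6.3, -0.4, 10.9]
opening: 0.0233
```

Call:
arm_command:
  rows: "0 0 0 0 0 0; 0 0 0 0 0 0; 0 0 0 0 0 0; 0 0 20 0 -0.5 0; 0 0 60 0 -0.5 0; 0 0 110 0 -0.5 0; 0 0 110 0 -0.5 0"
  jaw: 0.42

```text
t: 17.05
tool_pos: [0.439, 0.069, 0.2019]
tool_rot: [3.12, 0.335, 0.014]
contact_force: [-0.2, 0.1, 0.8]
opening: 0.036
```

Call:
arm_command:
  rows: "4 -229 -10 0 0.5 0; 4 -229 -10 0 0.5 0; 4 -229 -10 0 0.5 0; 4 -229 -10 0 0.5 0; 4 -229 -10 0 0.5 0; 4 -229 -40 0 0.5 0; 4 -229 -50 0 0.5 0; 4 -229 -50 0 0.5 0"
  jaw: 0.7

```text
t: 18.05
tool_pos: [0.4423, -0.1588, 0.1506]
tool_rot: [3.123, 0.337, -0.004]
contact_force: [-0.1, -0.7, -0.2]
opening: 0.0598
```

```bash
python3 - <<'E'
from h import *
st()
d=snap('top')
b=d['frame'][190:310,155:280,::-1]; cv2.imwrite('pics/c7.png',cv2.resize(np.clip(255*(b/255.)**.6,0,255).astype(np.uint8),None,fx=4,fy=4,interpolation=cv2.INTER_CUBIC))
E
```

```text
{'t': 18.05, 'q': [-0.5024, -0.1767, 2.0998, -0.0019, 1.2199, 0.854], 'tool_pos': [0.4423, -0.1588, 0.1506], 'tool_rot': [3.1228, 0.3371, -0.0035], 'contact_force': [-0.1238, -0.7205, -0.1501], 'opening': 0.0598}
```

View pics/c7.png

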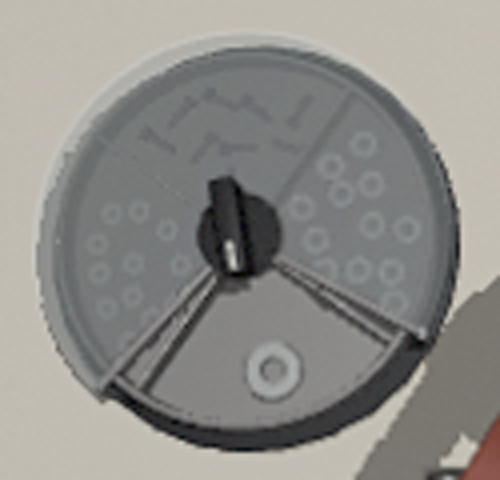

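Collar lies flat in the compartment at the opening (crop 273,370). Next is the pinion.

Call:
arm_command:
  rows: "1.2 -1.4 -15 0 0 0; 1.2 -1.4 -29 0 0 0; 1.2 -1.4 -29 0 0 0; 1.2 -1.4 -29 0 0 0"

```text
t: 18.6
tool_pos: [0.4442, -0.1607, 0.1226]
tool_rot: [3.122, 0.337, -0.001]
contact_force: [-0.4, 0.0, -0.4]
opening: 0.0596
```

Call:
arm_command:
  rows: "0 0 0 0 0 0; 0 0 0 0 0 0; 0 0 0 0 0 0; 0 0 0 0 0 0; 0 0 0 0 0 0"
  jaw: 0.2
  squeeze: 40

```text
t: 19.23
tool_pos: [0.4446, -0.1609, 0.1233]
tool_rot: [3.121, 0.337, 0.0]
contact_force: [-1.5, -0.4, 5.0]
opening: 0.0337
```

Call:
arm_command:
  rows: "0 0 10 0 0 0; 0 0 30 0 0 0; 0 0 45 0 0 0; 0 0 45 0 0 0; 25.5 -130 45 0 0 0; 25.5 -130 45 0 0 0; 25.5 -130 30 0 0 0; 25.5 -130 15 0 0 0; 25.5 -130 15 0 0 0; 25.5 -130 15 0 0 0"

```text
t: 20.48
tool_pos: [0.4699, -0.2896, 0.1379]
tool_rot: [3.122, 0.339, -0.001]
contact_force: [0.5, -0.9, -0.6]
opening: 0.034
```

```bash
python3 - <<'E'
from h import *
st()
s=snap('scene')
b=s['frame'][240:345,335:445,::-1]; cv2.imwrite('pics/c8.png',cv2.resize(np.clip(255*(b/255.)**.6,0,255).astype(np.uint8),None,fx=5,fy=5,interpolation=cv2.INTER_CUBIC))
P=np.array([.4689,-.2904,0]); a=np.linspace(0,2*np.pi,40)
for r,z in ((0,.048),(.018,.0635)): print(proj(s,P+[0,0,z]).round(1) if r==0 else '')
E
```

```text
{'t': 20.475, 'q': [-0.6866, 0.043, 1.9154, -0.0016, 1.1822, 0.6685], 'tool_pos': [0.4699, -0.2896, 0.1379], 'tool_rot': [3.1215, 0.339, -0.0007], 'contact_force': [0.5189, -0.8584, -0.5923], 'opening': 0.034}
[[391.1 296. ]]
```

View pics/c8.png

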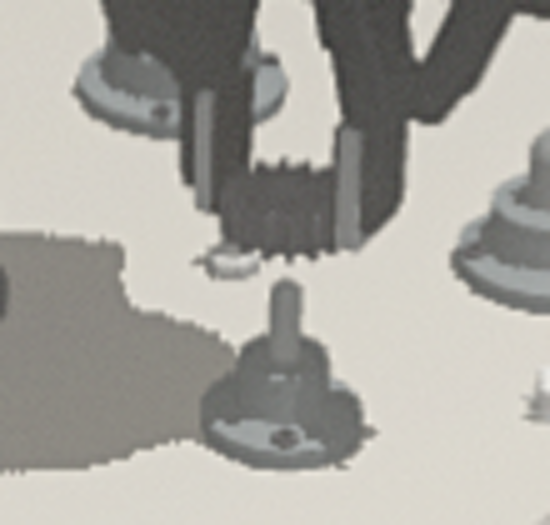

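Call:
arm_command:
  rows: "0.2 -1.5 0 0 0 0; 0.2 -1.5 -6 0 0 0; 0.2 -1.5 -12 0 0 0; 0.2 -1.5 -17 0 0 0; 0.2 -1.5 -22 0 0 0; 0.2 -1.5 -22 0 0 0"

```text
t: 21.28
tool_pos: [0.4701, -0.2912, 0.1158]
tool_rot: [3.122, 0.339, -0.001]
contact_force: [0.4, 0.8, -0.8]
opening: 0.0338
```

Call:
arm_command:
  rows: "0 0 -6 0 0 0; 0 0 -11 0 0 0; 0 0 -15 0 0 0; 0 0 -17 0 0 0; 0 0 -17 0 0 0"

```text
t: 21.9
tool_pos: [0.4701, -0.2912, 0.0986]
tool_rot: [3.122, 0.339, -0.001]
contact_force: [1.4, 0.5, -1.1]
opening: 0.0342
```

Call:
arm_command:
  rows: "0 0 -2 0 0 0; 0 0 -2 0 0 0"

```text
t: 22.15
tool_pos: [0.4703, -0.2912, 0.0984]
tool_rot: [3.122, 0.339, -0.002]
contact_force: [-4.5, 4.2, 11.1]
opening: 0.0341
```

Call:
arm_command:
  rows: "0 0 0 0 0 0; 0 0 0 0 0 0; 0 0 0 0 0 0; 0 0 30 0 0 0; 0 0 70 0 0 0; 0 0 100 0 0 0; 0 0 100 0 0 0"
  jaw: 0.75

```text
t: 23.02
tool_pos: [0.4716, -0.2924, 0.2015]
tool_rot: [3.118, 0.339, 0.005]
contact_force: [0.2, -0.3, -0.6]
opening: 0.064
```

```bash
python3 - <<'E'
from h import *
st()
s=snap('scene')
b=s['frame'][240:345,335:445,::-1]; cv2.imwrite('pics/c9.png',cv2.resize(np.clip(255*(b/255.)**.6,0,255).astype(np.uint8),None,fx=4,fy=4,interpolation=cv2.INTER_CUBIC))
E
```

```text
{'t': 23.025, 'q': [-0.6885, -0.0309, 1.8733, -0.0017, 1.2933, 0.6664], 'tool_pos': [0.4716, -0.2924, 0.2015], 'tool_rot': [3.118, 0.3386, 0.0046], 'contact_force': [0.189, -0.2653, -0.6099], 'opening': 0.064}
```

View pics/c9.png

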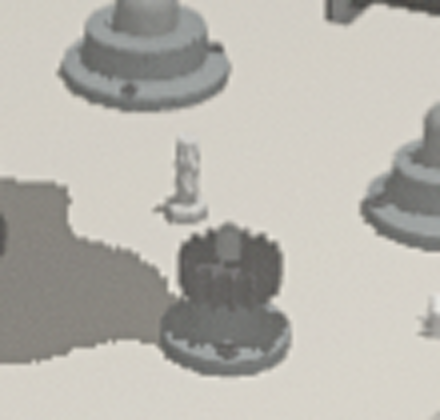

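Call:
arm_command:
  rows: "-28 132 0 0 0 0; -28 132 0 0 0 0; -28 132 -20 0 0 0; -28 132 -50 0 0 0; -28 132 -50 0 0 0; -28 132 -50 0 0 0"
  jaw: 0.85

```text
t: 23.82
tool_pos: [0.4426, -0.1601, 0.1489]
tool_rot: [3.121, 0.338, -0.001]
contact_force: [-0.0, 0.0, 0.0]
opening: 0.0726
```

Call:
arm_command:
  rows: "1 0 -20 0 0 0; 1 0 -36 0 0 0; 1 0 -41 0 0 0; 1 0 -41 0 0 0; 1 0 -41 0 0 0"

```text
t: 24.45
tool_pos: [0.4441, -0.1604, 0.1085]
tool_rot: [3.121, 0.338, 0.0]
contact_force: [0.5, 1.2, -0.0]
opening: 0.0727
```

Call:
arm_command:
  rows: "0 0 0 0 0 0; 0 0 0 0 0 0; 0 0 0 0 0 0; 0 0 0 0 0 0; 0 0 0 0 0 0"
  jaw: 0.3
  squeeze: 40

```text
t: 25.08
tool_pos: [0.4446, -0.1607, 0.1096]
tool_rot: [3.12, 0.338, 0.002]
contact_force: [-2.5, 0.6, 6.3]
opening: 0.0435
```

Call:
arm_command:
  rows: "0 0 10 0 0 0; 0 0 30 0 0 0; 0 0 52 0 0 0; 0 0 52 0 0 0; 151 -137 52 0 0 0; 151 -137 52 0 0 0; 151 -137 52 0 0 0; 151 -137 52 0 0 0; 151 -137 30 0 0 0; 151 -137 24 0 0 0; 151 -137 24 0 0 0"

```text
t: 26.45
tool_pos: [0.5939, -0.2962, 0.1313]
tool_rot: [3.122, 0.339, -0.003]
contact_force: [-0.6, -0.6, -0.6]
opening: 0.0435
```

```bash
python3 - <<'E'
from h import *
st()
s=snap('scene')
b=s['frame'][210:315,385:505,::-1]; cv2.imwrite('pics/c10.png',cv2.resize(np.clip(255*(b/255.)**.6,0,255).astype(np.uint8),None,fx=5,fy=5,interpolation=cv2.INTER_CUBIC))
E
```

```text
{'t': 26.45, 'q': [-0.5741, 0.2964, 1.6404, -0.0021, 1.2058, 0.7814], 'tool_pos': [0.5939, -0.2962, 0.1313], 'tool_rot': [3.1223, 0.3387, -0.0032], 'contact_force': [-0.6133, -0.6203, -0.5721], 'opening': 0.0435}
```

View pics/c10.png

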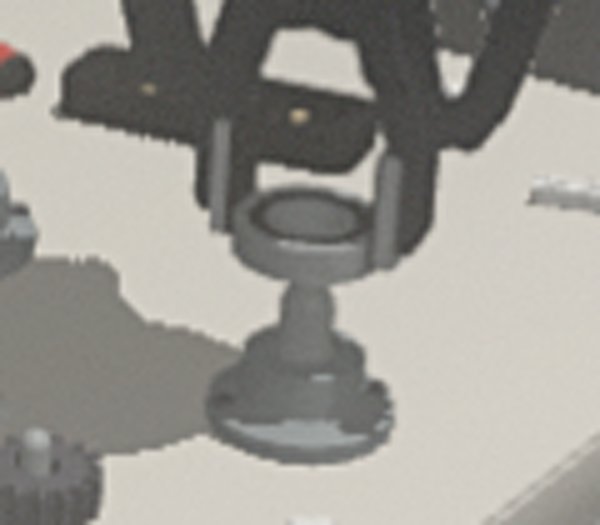

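Call:
arm_command:
  rows: "1.8 -1 0 0 0 0; 1.8 -1 -6 0 0 0; 1.8 -1 -12 0 0 0; 1.8 -1 -17 0 0 0; 1.8 -1 -20 0 0 0; 1.8 -1 -20 0 0 0"

```text
t: 27.25
tool_pos: [0.5962, -0.2976, 0.1122]
tool_rot: [3.121, 0.339, -0.001]
contact_force: [1.0, 1.0, -0.9]
opening: 0.0435
```

Call:
arm_command:
  rows: "0 0 -6 0 0 0; 0 0 -11 0 0 0; 0 0 -14 0 0 0; 0 0 -16 0 0 0; 0 0 -17 0 0 0; 0 0 -17 0 0 0"

```text
t: 28.0
tool_pos: [0.5965, -0.2978, 0.0971]
tool_rot: [3.121, 0.339, -0.002]
contact_force: [-4.0, 2.2, 8.2]
opening: 0.0434
```

Call:
arm_command:
  rows: "0 0 0 0 0 0; 0 0 0 0 0 0; 0 0 0 0 0 0; 0 0 40 0 0 0; 0 0 90 0 0 0; -152 137 90 0 0 0; -152 137 90 0 0 0; -152 137 90 0 0 0; -152 137 90 0 0 0; -152 137 70 0 0 0; -152 137 60 0 0 0; -152 137 60 0 0 0"
  jaw: 1

```text
t: 29.5
tool_pos: [0.4441, -0.1606, 0.1562]
tool_rot: [3.123, 0.339, -0.004]
contact_force: [1.0, 0.2, 0.4]
opening: 0.0854
```

```bash
python3 - <<'E'
from h import *
st()
s=snap('scene')
b=s['frame'][210:340,270:500,::-1]; cv2.imwrite('pics/c11.png',cv2.resize(np.clip(255*(b/255.)**.6,0,255).astype(np.uint8),None,fx=3.4,fy=3.4,interpolation=cv2.INTER_CUBIC))
E
```

```text
{'t': 29.5, 'q': [-0.5039, -0.1784, 2.091, -0.0023, 1.231, 0.8516], 'tool_pos': [0.4441, -0.1606, 0.1562], 'tool_rot': [3.1226, 0.3387, -0.0045], 'contact_force': [1.0419, 0.1639, 0.3668], 'opening': 0.0854}
```

View pics/c11.png

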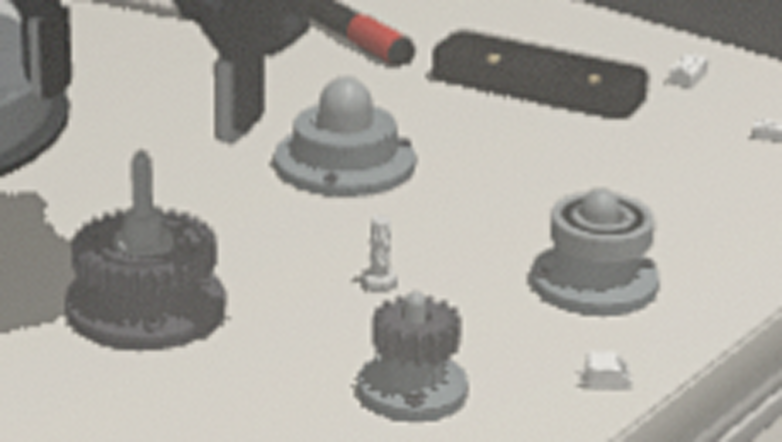

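Pinion and bearing are seated, and only the large gear remains on the shaft. Descending to grip it.

Call:
arm_command:
  rows: "0 0 -30 0 0 0; 0 0 -50 0 0 0; 0 0 -58 0 0 0; 0 0 -62 0 0 0; 0 0 -62 0 0 0; 0 0 -62 0 0 0"

```text
t: 30.3
tool_pos: [0.4451, -0.1612, 0.0958]
tool_rot: [3.121, 0.338, -0.001]
contact_force: [-0.2, 0.4, 1.2]
opening: 0.0857
```

Call:
arm_command:
  rows: "0 0 0 0 0 0; 0 0 0 0 0 0; 0 0 0 0 0 0; 0 0 0 0 0 0; 0 0 0 0 0 0"
  jaw: 0.5
  squeeze: 45

```text
t: 30.92
tool_pos: [0.4457, -0.1615, 0.0969]
tool_rot: [3.12, 0.338, 0.001]
contact_force: [-1.6, 0.6, 6.6]
opening: 0.06
```

Call:
arm_command:
  rows: "0 0 0 0 0 0; 0 0 0 0 0 0; -0.8 0.8 -4 0 0 0; -0.8 0.8 -5 0 0 0; -0.8 0.8 -5 0 0 0"
  jaw: 0.9

```text
t: 31.55
tool_pos: [0.4447, -0.1606, 0.0915]
tool_rot: [3.121, 0.338, 0.0]
contact_force: [0.2, 0.3, 0.0]
opening: 0.0769
```

Call:
arm_command:
  rows: "0 0 -0.5 0 0 0; 0 0 -1 0 0 0; 0 0 -1 0 0 0; 0 0 -1 0 0 0; 0 0 -1 0 0 0"
  jaw: 0.5
  squeeze: 45

```text
t: 32.17
tool_pos: [0.445, -0.1608, 0.0915]
tool_rot: [3.12, 0.339, 0.0]
contact_force: [-3.6, 0.7, 5.8]
opening: 0.0602
```

Call:
arm_command:
  rows: "0 0 10 0 0 0; 0 0 30 0 0 0; 0 0 60 0 0 0; 0 0 60 0 0 0; 0 0 60 0 0 0; 169.6 25 60 0 0 0; 169.6 25 60 0 0 0; 169.6 25 60 0 0 0; 169.6 25 45 0 0 0; 169.6 25 36 0 0 0; 169.6 25 36 0 0 0"

```text
t: 33.55
tool_pos: [0.6122, -0.1354, 0.1247]
tool_rot: [3.123, 0.338, -0.007]
contact_force: [0.4, 0.0, -1.5]
opening: 0.06
```

```bash
python3 - <<'E'
from h import *
st()
s=snap('scene')
b=s['frame'][175:285,310:440,::-1]; cv2.imwrite('pics/c12.png',cv2.resize(np.clip(255*(b/255.)**.6,0,255).astype(np.uint8),None,fx=5,fy=5,interpolation=cv2.INTER_CUBIC))
E
```

```text
{'t': 33.55, 'q': [-0.3355, 0.2285, 1.7349, -0.0028, 1.1822, 1.0208], 'tool_pos': [0.6122, -0.1354, 0.1247], 'tool_rot': [3.1227, 0.3378, -0.0074], 'contact_force': [0.4172, 0.0055, -1.5402], 'opening': 0.06}
```

View pics/c12.png

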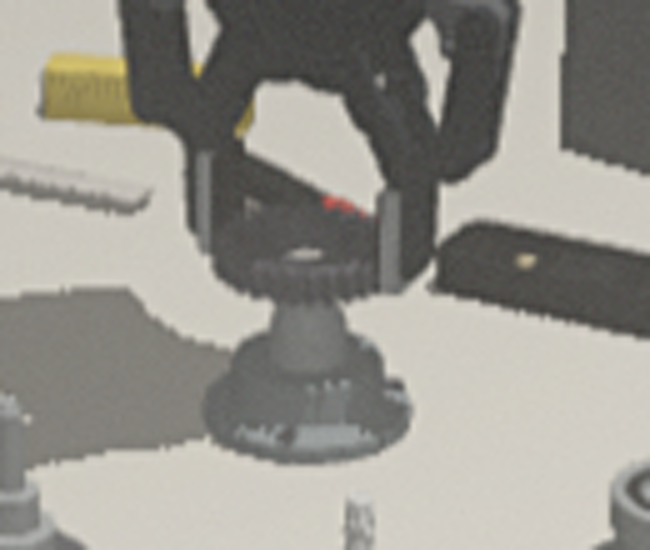

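Call:
arm_command:
  rows: "2.2 -0.4 0 0 -0.2 0; 2.2 -0.4 -5 0 -0.2 0; 2.2 -0.4 -10 0 -0.2 0; 2.2 -0.4 -15 0 -0.2 0; 2.2 -0.4 -18 0 -0.2 0; 2.2 -0.4 -18 0 -0.2 0"

```text
t: 34.35
tool_pos: [0.6149, -0.136, 0.1075]
tool_rot: [3.122, 0.338, 0.0]
contact_force: [0.0, 1.0, -2.1]
opening: 0.0602
```

Call:
arm_command:
  rows: "0 0 -6 0 0 0; 0 0 -11 0 0 0; 0 0 -14 0 0 0; 0 0 -16 0 0 0; 0 0 -17.5 0 0 0; 0 0 -17.5 0 0 0"

```text
t: 35.1
tool_pos: [0.6151, -0.136, 0.0916]
tool_rot: [3.122, 0.338, -0.0]
contact_force: [-4.4, 1.9, 6.8]
opening: 0.06
```

Seated at the expected height. Release and retreat.

Call:
arm_command:
  rows: "0 0 0 0 0 0; 0 0 0 0 0 0; 0 0 0 0 0 0; 0 0 30 0 0 0; 0 0 80 0 0 0; 0 0 120 0 0 0; -160 -190 150 0 0 0; -160 -190 150 0 0 0; -160 -190 150 0 0 0; -160 -190 150 0 0 0; -160 -190 150 0 0 0; -160 -190 150 0 0 0"
  jaw: 1

```text
t: 36.6
tool_pos: [0.4552, -0.326, 0.2414]
tool_rot: [3.122, 0.337, 0.0]
contact_force: [-0.6, 1.5, -0.4]
opening: 0.0852
```

Call:
arm_command:
  rows: "-150 -160 40 0 0 0; -150 -160 40 0 0 0; -150 -160 40 0 0 0; -150 -160 40 0 0 0; -150 -160 40 0 0 0"

```text
t: 37.22
tool_pos: [0.3053, -0.4867, 0.2817]
tool_rot: [3.122, 0.335, 0.001]
contact_force: [-0.2, -0.7, -0.2]
opening: 0.0853
```

```bash
python3 - <<'E'
from m import *
st()
g=lambda b:np.clip(255*(b/255.)**.6,0,255).astype(np.uint8)
s=snap('scene'); d=snap('top')
b=s['frame'][210:340,270:500,::-1]; a=d['frame'][165:310,155:445,::-1]
cv2.imwrite('pics/c13.png',np.vstack([cv2.resize(g(b),(500,283),interpolation=2),cv2.resize(g(a),(500,250),interpolation=2)]))
E
```

```text
{'t': 37.225, 'q': [-1.1401, -0.0531, 1.756, -0.0001, 1.4369, 0.2169], 'tool_pos': [0.3053, -0.4867, 0.2817], 'tool_rot': [3.1219, 0.3351, 0.0007], 'contact_force': [-0.1623, -0.6985, -0.1688], 'opening': 0.0853}
```

View pics/c13.png

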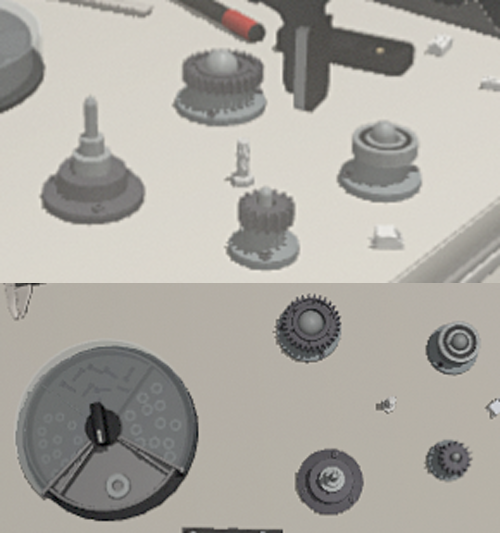

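All three parts are on their posts and level, the collar is in the compartment, and the arm is clear. Handing in.

```bash
python3 -c "
from h import *
print(workorder.finish_job())"
```

```text
the job is handed in; nothing more can be done
None
```

I turned the carousel until the empty compartment stood at the opening. I put the locking collar there, then moved the pinion, bearing and large gear to the thin, middle and thick posts, in that order. The job took about 37 s of the 109 s allowed and has been handed in.

**Last checks:**
- **Seating:** Each part met its seat within about 0.1 mm of the height worked out from the grip. The final pictures from both cameras show all three level, with the post ends showing through their bores.
- **Collar:** It lies flat in the empty compartment. The compartment's centre measured about 1° off the opening's centre.
- **Arm:** It was clear of everything when I handed in. The highest contact force I saw, read only at the end of each move, was about 23 N while turning the knob.

**Disagreements and retries:**
- **Camera offset:** The scene camera read about 2 mm further in x than the top camera. I settled this by gripping the shaft tip in two directions, which agreed with the top camera. The first try at that closed just above the tip, so I repeated it 3 mm lower.
- **Large gear grip:** The first grip held too little of its height, so I opened the jaws and took it again lower.
- **Jaw reading:** It showed 1 to 4 mm less than the true part sizes throughout.

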